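# Lock the rotary welding jig

## Task

Lock the rotary welding jig: push the upright paddle on the slotted locking disc round until the disc's slot lines up with the locking bar, then push the bar by its wide end plate right through the disc until it is fully home. Only push, with the fingertips or the outside of the fingers: do not pinch the paddle, the bar or its plate between the fingers, and leave the loose things on the bench where they are.

Things in the scene. Friction and masses are not known exactly. Their poses are not given: they have to be found in the camera images.
- lock_base: the fixed lock: a dark steel base plate 110 mm wide (its x), 10 mm thick, from y = -235 to +95 mm. Origin: on the bench under the disc's axis; z up; +y is the direction in which the bar is pushed. Along x = 0 stand a guide block that carries the bar (y = -84 to -56 mm), the disc (-50 to +50) and the keeper (+56 to +88)
- keeper (a point): middle of the top of the keeper, the block that takes the bar's nose when home. Keeper and guide block are alike, 46 mm wide; their tops are 35 mm (screw heads 38 mm) above the bench, the highest fixed parts
- lock_disc (a joint): angle of the slotted steel locking disc about its upright axis, rad, growing counter-clockwise seen from above; range -0.25 to 3.39. The slot is in line with the bar at 0 (paddle towards the base's +x) and at 3.14 (paddle towards -x): either will do. At 1.57 the paddle points to +y. The disc stays where it is left; turning it takes about 0.2 N m (6 N at the paddle's middle)
- disc_centre (a point): point on the disc's axis, at its top face, 31 mm above the bench; x axis points at the paddle, square to the slot. Disc 100 mm across, 18 mm thick; an 18 mm wide slot, open at the top, with mouths flared by 5 mm, runs straight across it. A disc turned away blocks the bar; within about 0.1 rad the tapered nose finds the slot and turns the disc into line
- paddle (a point): middle of the upright steel paddle fixed on the disc: 26 mm long radially (22 to 48 mm from the disc's axis), 10 mm thick, from 31 to 71 mm above the bench; the point is 35 mm from the axis, 51 mm above the bench. The point's x axis points radially outwards, its y axis is square to the flat faces that one pushes
- lock_bar (a joint): how far the bar has been pushed along the base's +y, in m; range 0 to 0.138. Fully out at 0, fully home at 0.138 (end plate against the guide block, nose in the keeper). The bar is a steel bar 12 mm wide and 14 mm high (15 to 29 mm above the bench), 158 mm long; it stays where it is left and takes about 5 N to slide
- push_plate (a point): middle of the rear face of the bar's end plate, the face one pushes on, 37 mm above the bench. The plate is upright steel, 96 mm wide (base's x), 10 mm thick, from 13 to 61 mm above the bench. The point's +y axis is the pushing direction; the plate lies on its +y side
- bar_nose (a point): tip of the bar's tapered nose, 22 mm above the bench; the taper is 10 mm long, from 12 to 5 mm wide
- bracket_a: loose bystander: a U-shaped sheet-steel bracket, 100 x 45 x 30 mm, standing on its two edges; origin under its centre
- bracket_b: loose bystander: a longer U-shaped sheet-steel bracket, 140 x 45 x 30 mm; origin under its centre
- electrode_tip: loose bystander: an upright copper welding tip, 22 mm in diameter, 45 mm high; origin under its centre
- steel_collar: loose bystander: a steel ring, 38 mm outside, 20 mm inside, 12 mm thick, lying flat; origin under its centre
- bolt_cup: loose bystander: an open black plastic cup, 72 mm across the rim, 50 mm high; origin under its centre
- wrench: loose bystander: a steel spanner lying flat, 180 mm long along its own x axis, about 38 mm wide; origin under its centre
- spray_bottle: loose bystander: a white plastic bottle with a red cap, 64 mm in diameter, 180 mm high; origin under its centre

How it is judged:
On the way, in this order (a step that is already met when the one before it is completed fails the run):
1. the disc's slot is turned into line with the bar (within 0.12 rad) ((value of joint lock_disc between -0.12 and 0.12 rad or value of joint lock_disc between 3.0216 and 3.2616 rad)), for 0.1 s.
2. the bar is pushed through the disc, fully home (value of joint lock_bar above 0.132 m), for 0.2 s.
At the end, for the whole second after the job is handed in: The bar is home to within 6 mm (joint above 0.132 m), through the slot of the disc, which is in line within 0.12 rad (near 0 or near 3.14), and both are at rest (value of joint lock_bar above 0.132 m and (value of joint lock_disc between -0.12 and 0.12 rad or value of joint lock_disc between 3.0216 and 3.2616 rad) and velocity of joint lock_bar between -0.005 and 0.005 m/s and velocity of joint lock_disc between -0.05 and 0.05 rad/s); the robot touches nothing.
It fails at once if the paddle is pinched (its two flat faces touched at once) (contact force between the fingers and lock_disc_c2 above 2 N and contact force between the fingers and lock_disc_c3 above 2 N).
It fails at once if the bar's end plate is pinched (front and rear face touched at once) (contact force between the fingers and lock_bar_c3 above 2 N and contact force between the fingers and lock_bar_c4 above 2 N).
It fails at once if the bar is pinched (both sides touched at once) (contact force between the fingers and lock_bar_c0 above 2 N and contact force between the fingers and lock_bar_c1 above 2 N).
It fails at once if a loose thing on the bench is lifted or shifted by more than 25 mm (distance of any of bracket_a, bracket_b, electrode_tip, steel_collar, bolt_cup, wrench, spray_bottle from where it was at the start of the episode above 0.025 m).
It also fails if it takes over 54 s, if anything falls off the work surface, if the arm or the gripper's body presses on something with over 40 N, if the wrist force passes 120 N, or if a joint passes its speed limit or range.

## Robot

A 6-joint arm with a two-finger parallel gripper is mounted at the origin on the work surface. World frame = base frame: x ahead of the robot, y to its left, z up, the work surface at z = 0. Lengths are in m, angles in rad, forces in N, time in s.
With the tool pointing down it reaches from about 0.35 to 0.925 m from the base axis. Payload 6.4 kg.
Tool frame: the origin (TCP) lies midway between the tips of the shut fingers; the grasp point (between the pads) lies 19 mm behind it; z points along the fingers, y is the direction in which the jaws open and shut (so a half turn about z gives the same grasp; the last joint's range is limited). The gripper opens to 85 mm and grips with 20 to 120 N. Pads are 22 mm wide; open, the fingers measure 114 mm over their backs; the gripper's body (76 mm by 85 mm) begins 54 mm behind the grasp point. The pads swing forward as they close: fully open they stand 13 mm farther back than shut.
Start: joints at [1.127, 0.245, 1.558, -0, 1.339, -0.174], TCP at [0.173, 0.626, 0.231] pointing down, gripper open.
Joint ranges: [-3.13, 3.13], [-1.02, 2.26], [0.13, 2.54], [-0.95, 4.09], [0.21, 2.88], [-2.74, 2.74]. Speed limits (rad/s): [2.57, 2.57, 3.14, 3.14, 3.14, 3.14].

## Interface

Orientations are given as a rotation vector (axis times angle).
In Python, from bench import env, vision, job gives the robot as it stands. The module is installed in compiled form; this text tells all that it offers.
- The arm moves only by the tool drive_tool, never from a script. Its argument "increments" is a list of rows, each a list of 7 numbers: the turn, a rotation vector about the tool's x, y, z in rad, then the shift along the tool's x, y, z in m, then the closure in counts, from 0 (fully open) to 255 (shut). A call has 1 to 20 rows; each row is the pose to reach, as a shift and turn from the pose measured when the call began, along the tool's axes at that moment; what a row does not reach only later rows make up. A row lasts 1/12 s, in which the tool goes at most 41.7 mm and 7.16 degrees, less where a joint would pass 70% of its speed; a pose out of reach is approached as far as the arm can. A call with a gripper value outside its range is refused whole. The fingers move at their own pace and stop on an object; "newtons" is the grip in N (left out, the last holds). Time passes only in rows, so rows that repeat a pose let the fingers close. It gives the time, the measured TCP pose, the force and the opening at its end, in the units of the state.
- env.read_state(): the state, without advancing time (a new reading comes with each control period).
- vision.camera(name): name is "scene" or "top" or "wrist"; returns a dict with "frame" (420x560x3 uint8, blue, green, red), "K" (3x3 intrinsics, pixels), "k1" (the pictures are not rectified: a ray, as slopes to the right and down, at radius r is drawn at 1 + k1 r^2 times it, then the intrinsics apply), "eye" and "rotation" of the camera in the world. Camera axes: x right, y down, z forward; pixel columns grow to the right and rows downward; lengths in m; the calibration is good to about 2 mm. A picture is of the moment at which its call begins. There is no depth.
- job.sign_off(): hands the job in, once; it reports no verdict.
The state is a dict: "t": time; "qpos": joint angles; "joint_velocities": joint speeds; "joint_efforts": joint torques, N m; "tool_pos": TCP position; "ee_rot": TCP orientation; "force": force on the tool from outside, world axes, zero at the start; "ft_torque": the same for the moment, N m; "opening": opening from 0.0 (shut) to 1.0 (fully open).
Only numpy, scipy, OpenCV 4.12 (cv2) and the standard library are available. Lean on these libraries where they do the work, as an engineer would, in place of code of your own. Each camera call takes 0.05 s, during which the arm holds its last target. There are 200 camera calls.

## Working session

There is one attempt and no reset: what is moved stays moved. The work goes in short steps, Python scripts to look and compute and a tool call to move; the robot and the scene stay as the last step left them, time stands still between calls to the robot, and variables do not carry over. Pictures are saved under pics/ and viewed, about 8 in all and at most 12, crops included, and the job is handed in when it is done.

Besides the shell and the picture viewer there is one more tool, called after "Call:" as name(argument=value, ...), one argument or row to a line, values as JSON. drive_tool: Moves the arm, as the interface text tells. Its arguments: {"type":"object","properties":{"increments":{"type":"array"},"newtons":{"type":"number"}},"required":["increments"]}

```bash
mkdir -p pics; python3 - <<'E'
from bench import env, vision
import cv2,pickle
s=env.read_state(); print(s)
d={}
for n in ("scene","top"):
    c=vision.camera(n); d[n]=c; cv2.imwrite(f"pics/{n}0.png",c["frame"]); print(n,c["K"],c["k1"],c["eye"],c["rotation"])
pickle.dump(d,open("c0.pkl","wb"))
E
```

```text
{'t': 0.0, 'qpos': array([ 1.12692850e+00,  2.45843012e-01,  1.55902149e+00, -3.10638695e-05,
        1.33867301e+00, -1.74116148e-01]), 'joint_velocities': array([-1.60082139e-03, -1.13261540e-03,  6.07807333e-04,  6.28512506e-05,
       -2.29446745e-03, -2.13889417e-04]), 'joint_efforts': array([ 1.20723007e-04, -4.29513359e+01, -3.26128292e+01, -1.78759842e-04,
        5.29818746e-03,  1.58984216e-05]), 'tool_pos': array([0.17298918, 0.62598057, 0.23015778]), 'ee_rot': array([-4.22354412e-01, -3.11250346e+00,  2.92420500e-03]), 'force': array([0.20992244, 0.34321223, 0.63256045]), 'ft_torque': array([0.03752548, 0.00556119, 0.0542741 ]), 'opening': 1.0017556556482923}
scene [[391.5997205    0.         284.89265901]
 [  0.         391.5997205  214.09269082]
 [  0.           0.           1.        ]] -0.06625694077510555 [1.14336517 0.25214996 0.5789213 ] [-1.55218102 -1.90681747  0.88550274]
top [[427.09729903   0.         280.20749052]
 [  0.         427.09729903 213.85483765]
 [  0.           0.           1.        ]] -0.07147130778360568 [0.45927999 0.12323372 0.91267586] [-2.18023924  2.14201213 -0.1293235 ]
```

View pics/top0.png

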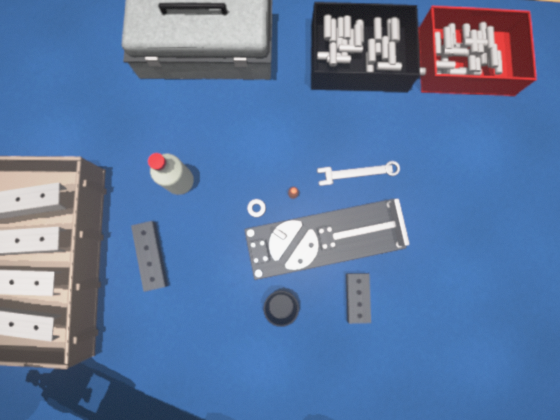

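View pics/scene0.png

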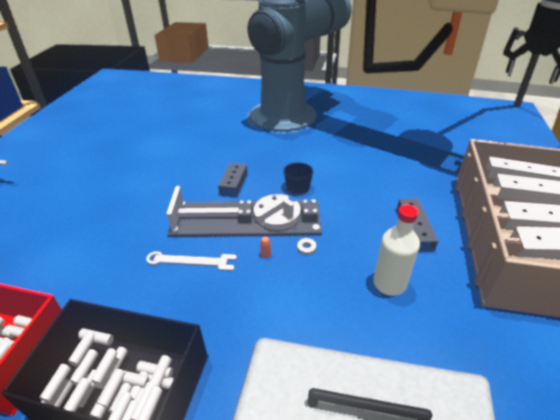

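The top view shows the lock from (250,270) to (405,215). The plate is at (401,222) and the disc at (293,245), with the paddle near (280,234). I'll enlarge both views.

```bash
cat > h.py <<'E'
import numpy as np,cv2,pickle
from scipy.spatial.transform import Rotation as R
def world(c,px,z):
    "pixel(s) -> world point on plane z"
    k=np.array([c["k1"],0,0,0.]); u=cv2.undistortPoints(np.array(px,float).reshape(-1,1,2),c["K"],k).reshape(-1,2)
    d=R.from_rotvec(c["rotation"]).apply(np.c_[u,np.ones(len(u))]); e=np.array(c["eye"]); z=np.broadcast_to(z,len(u))
    return e+d*((z-e[2])/d[:,2])[:,None]
def pix(c,P):
    Rm=R.from_rotvec(c["rotation"]).as_matrix().T; P=np.array(P,float).reshape(-1,3)
    return cv2.projectPoints(P,Rm,-Rm@np.array(c["eye"]),c["K"],np.array([c["k1"],0,0,0.]))[0].reshape(-1,2)
E
python3 - <<'E'
import cv2
a=cv2.imread("pics/top0.png")[190:290,240:415]; b=cv2.imread("pics/scene0.png")[180:240,160:330]
cv2.imwrite("pics/topc.png",cv2.resize(a,None,fx=4.5,fy=4.5,interpolation=cv2.INTER_CUBIC))
cv2.imwrite("pics/scenec.png",cv2.resize(b,None,fx=4.5,fy=4.5,interpolation=cv2.INTER_CUBIC))
E
```

```text
(no output)
```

View pics/topc.png

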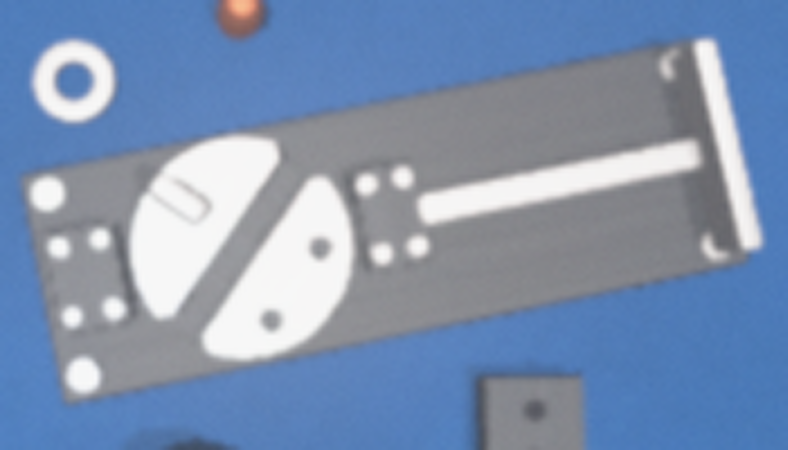

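View pics/scenec.png

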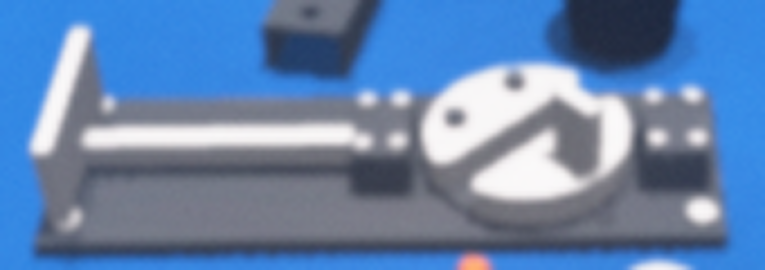

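```bash
cat > pose.py <<'E'
from h import *
d=pickle.load(open("c0.pkl","rb")); t=d["top"]; s=d["scene"]
T=lambda p:np.array(p,float)/4.5+[240-.4,190-.4]
S=lambda p:np.array(p,float)/4.5+[160-.4,180-.4]
k,g=world(t,T([[86.25,277.5],[392,214.5]]),.038)
cor=world(t,T([[22,178],[68,403]]),.010)
ks=world(s,S([[673,115]]),.038)[0]; gs=world(s,S([[382,120]]),.038)[0]
print("top keeper,guide",k,g,np.linalg.norm(k-g),"scene",ks,gs,np.linalg.norm(ks-gs)); print("corners",cor)
Y=(k-g)[:2]/np.linalg.norm((k-g)[:2]); X=np.array([Y[1],-Y[0]])
O=g[:2]+Y*70*.5*2/1 if 0 else (k[:2]+g[:2])/2-Y*.001
print("Y",Y,"yaw of X",np.degrees(np.arctan2(X[1],X[0])),"O",O)
loc=lambda p:np.c_[(p[:,:2]-O)@X,(p[:,:2]-O)@Y]*1000
print("corners loc",loc(cor))
print("paddle top loc",loc(world(t,T([[150,187],[167,176],[210,207],[192,221]]),.071)))
sl=loc(world(t,T([[165,318],[278,158],[205,338],[313,180]]),.031)); print("slot",sl,np.degrees(np.arctan2(*(sl[1]-sl[0])[::-1])),np.degrees(np.arctan2(*(sl[3]-sl[2])[::-1])))
print("plate top",loc(world(t,T([[713,40],[762,246],[694,42],[740,250]]),.061)))
ob=world(t,[[293.5,192],[257,208],[282,307],[360,298],[325,176],[392,168]],[.045,.012,.05,.03,.005,.005]); print("objs tip collar cup brA wrench",ob.round(3),loc(ob).round())
E
python3 pose.py
```

```text
top keeper,guide [0.48534295 0.16530658 0.038     ] [0.51639294 0.02662768 0.038     ] 0.14211242074502198 scene [0.48499007 0.16352309 0.038     ] [0.51659196 0.0259708  0.038     ] 0.1411357949360344
corners [[0.53236444 0.1980058  0.01      ]
 [0.42774164 0.17383034 0.01      ]]
Y [-0.21848895  0.97583942] yaw of X 12.620297425112442 O [0.50108644 0.09499129]
corners loc [[ 53.02983722  93.69171851]
 [-54.34728369  92.95928299]]
paddle top loc [[31.92707178 35.541157  ]
 [35.17146335 27.26094825]
 [18.02169072 11.52589339]
 [13.5947903  20.49657255]]
slot [[-25.03380408  40.74309228]
 [ 36.34691402 -24.94743568]
 [-37.60484472  24.69740558]
 [ 23.15561262 -38.63110765]] -46.942526760793825 -46.18558291109446
plate top [[  46.58206709 -226.31704077]
 [ -48.22301214 -226.38109627]
 [  47.4242249  -217.6123405 ]
 [ -47.92618973 -216.23677241]]
objs tip collar cup brA wrench [[ 0.608  0.096  0.045]
 [ 0.578  0.172  0.012]
 [ 0.375  0.116  0.05 ]
 [ 0.394 -0.043  0.03 ]
 [ 0.651  0.027  0.005]
 [ 0.672 -0.119  0.005]] [[ 105.  -22.]
 [  92.   59.]
 [-118.   48.]
 [-135. -112.]
 [ 132.  -99.]
 [ 120. -246.]]
```

The lock pose agrees between the two views: origin (0.501, 0.095), with its X axis yawed 12.6°. The disc is at about 0.76 rad, so I'll push the paddle clockwise to 0. This helper works out the moves.

```bash
cat > go.py <<'E'
"usage: go.py X Y Z(mm) ... : tool-axis turn/shift from here to lock-frame points, tool y along base +Y"
import sys; from h import *; from bench import env
O=np.array([.5011,.0950]); a=np.radians(12.62); X=np.array([np.cos(a),np.sin(a)]); Y=np.array([-X[1],X[0]])
s=env.read_state(); Rt=R.from_rotvec(s["ee_rot"]); p=s["tool_pos"]
G=R.from_matrix(np.c_[np.r_[-X,0],np.r_[Y,0],[0,0,-1]])
print("t",s["t"],"local mm",((p[:2]-O)@X*1e3).round(1),((p[:2]-O)@Y*1e3).round(1),(p[2]*1e3).round(1),"F(X,Y,z)",(s["force"][:2]@X).round(1),(s["force"][:2]@Y).round(1),s["force"][2].round(1),"q",s["qpos"].round(2))
print("turn",(Rt.inv()*G).as_rotvec().round(4))
for v in np.array(sys.argv[1:],float).reshape(-1,3)/1e3:
    w=np.r_[O+v[0]*X+v[1]*Y,v[2]]; print(v*1e3,"shift",Rt.inv().apply(w-p).round(4))
E
python3 go.py 10 64 150
```

```text
t 0.1 local mm -204.1 589.9 230.3 F(X,Y,z) 0.8 -1.1 -0.0 q [ 1.13  0.25  1.56  0.    1.34 -0.17]
turn [-0.0016 -0.0007 -0.4901]
[ 10.  64. 150.] shift [-0.4365 -0.3631  0.0808]
```

Call:
drive_tool(
  increments=[
    [0,0,-0.2,-0.2,-0.165,0.0,255],
    [0,0,-0.3,-0.3,-0.25,0.0,255],
    [0,0,-0.49,-0.4365,-0.363,0.02,255],
    [0,0,-0.49,-0.4365,-0.363,0.02,255],
    [0,0,-0.49,-0.4365,-0.363,0.02,255],
    [0,0,-0.49,-0.4365,-0.363,0.02,255],
    [0,0,-0.49,-0.4365,-0.363,0.02,255],
    [0,0,-0.49,-0.4365,-0.363,0.02,255],
    [0,0,-0.49,-0.4365,-0.363,0.02,255],
    [0,0,-0.49,-0.4365,-0.363,0.02,255],
    [0,0,-0.49,-0.4365,-0.363,0.02,255],
    [0,0,-0.49,-0.4365,-0.363,0.02,255],
    [0,0,-0.49,-0.4365,-0.363,0.02,255],
    [0,0,-0.49,-0.4365,-0.363,0.02,255],
    [0,0,-0.49,-0.4365,-0.363,0.02,255],
    [0,0,-0.49,-0.4365,-0.363,0.02,255],
    [0,0,-0.49,-0.4365,-0.363,0.08,255],
    [0,0,-0.49,-0.4365,-0.363,0.08,255],
    [0,0,-0.49,-0.4365,-0.363,0.08,255],
    [0,0,-0.49,-0.4365,-0.363,0.08,255],
  ],
)

```text
t: 1.77
tool_pos: [0.4956, 0.1606, 0.1499]
ee_rot: [0.347, -3.119, 0.002]
force: [0.7, -0.3, 1.4]
opening: 0.002
```

```bash
python3 go.py 10 64 80  10 64 46; python3 - <<'E'
from bench import vision
import cv2
cv2.imwrite("pics/wrist1.png",vision.camera("wrist")["frame"])
E
```

```text
t 1.7667 local mm 8.9 65.2 149.9 F(X,Y,z) 0.6 -0.5 1.4 q [ 0.1   0.04  1.95 -0.    1.16 -1.7 ]
turn [-0.0009 -0.0038  0.0015]
[10. 64. 80.] shift [-0.0013 -0.0011  0.0699]
[10. 64. 46.] shift [-0.0015 -0.0011  0.1039]
```

View pics/wrist1.png

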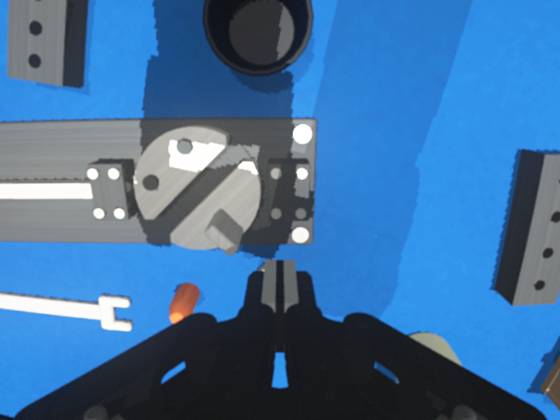

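The wrist view shows the shut fingertips at (280,262), past the keeper, and the paddle at (223,232). The area around the descent point is clear, so I'll go down on the paddle's counter-clockwise side.

Call:
drive_tool(
  increments=[
    [0,0,0,-0.0015,-0.001,0.035,255],
    [0,0,0,-0.0015,-0.001,0.07,255],
    [0,0,0,-0.0015,-0.001,0.09,255],
    [0,0,0,-0.0015,-0.001,0.104,255],
    [0,0,0,-0.0015,-0.001,0.104,255],
    [0,0,0,-0.0015,-0.001,0.104,255],
  ],
)

```text
t: 2.32
tool_pos: [0.4995, 0.1603, 0.049]
ee_rot: [-0.348, 3.121, -0.002]
force: [0.2, -0.3, 0.5]
opening: -0.002
```

```bash
python3 go.py 35 60 46  37 45 46 37 30 46 
```

```text
t 2.3167 local mm 12.7 64.1 49.0 F(X,Y,z) 0.1 -0.4 0.5 q [ 0.09  0.2   1.98 -0.    0.96 -1.7 ]
turn [-0.0015  0.0014  0.0021]
[35. 60. 46.] shift [-0.0223 -0.0041  0.003 ]
[37. 45. 46.] shift [-0.0242 -0.0191  0.003 ]
[37. 30. 46.] shift [-0.0242 -0.0341  0.0031]
```

Call:
drive_tool(
  increments=[
    [0,0,0,-0.012,-0.002,0.003,255],
    [0,0,0,-0.024,-0.004,0.003,255],
    [0,0,0,-0.024,-0.008,0.003,255],
    [0,0,0,-0.024,-0.012,0.003,255],
    [0,0,0,-0.024,-0.016,0.003,255],
    [0,0,0,-0.024,-0.02,0.003,255],
    [0,0,0,-0.024,-0.024,0.003,255],
    [0,0,0,-0.024,-0.028,0.003,255],
    [0,0,0,-0.024,-0.031,0.003,255],
    [0,0,0,-0.024,-0.034,0.003,255],
    [0,0,0,-0.024,-0.034,0.003,255],
  ],
)

```text
t: 3.23
tool_pos: [0.5323, 0.1334, 0.048]
ee_rot: [-0.347, 3.115, 0.001]
force: [1.9, 6.0, 0.8]
opening: -0.003
```

```bash
python3 go.py 37 19.5 46; python3 - <<'E'
from bench import vision
import cv2,pickle
w=vision.camera("wrist"); t=vision.camera("scene"); pickle.dump((w,t),open("c1.pkl","wb"))
a=cv2.resize(w["frame"][100:320,60:340],None,fx=1.4,fy=1.4); b=cv2.resize(t["frame"][150:260,150:340],(400,231),interpolation=2)
import numpy as np
m=np.zeros((308,792,3),np.uint8); m[:308,:392]=a; m[:231,392:]=b
cv2.imwrite("pics/w2.png",m)
E
```

```text
t 3.2333 local mm 38.8 30.7 48.0 F(X,Y,z) 3.2 5.5 0.8 q [ 0.04  0.25  1.92  0.    0.96 -1.76]
turn [-0.0001  0.0076  0.0015]
[37.  19.5 46. ] shift [ 0.0018 -0.0112  0.002 ]
```

View pics/w2.png

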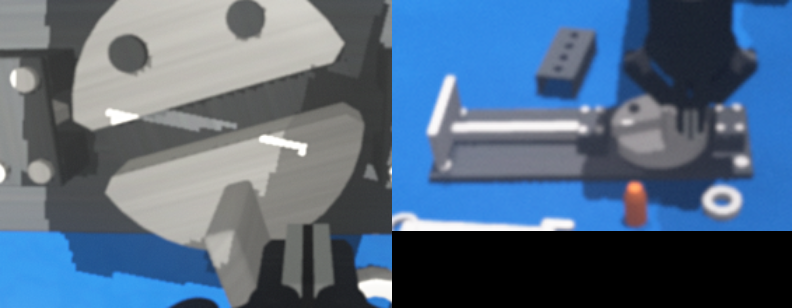

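The disc has turned so its slot edges slope by about 15.5°: upper edge (90,130) to (335,62) in the crop. About 11 mm of push remains.

Call:
drive_tool(
  increments=[
    [0,0,0,0.001,-0.003,0.002,255],
    [0,0,0,0.0015,-0.006,0.002,255],
    [0,0,0,0.0015,-0.008,0.002,255],
    [0,0,0,0.0015,-0.01,0.002,255],
    [0,0,0,0.0015,-0.011,0.002,255],
    [0,0,0,0.0015,-0.011,0.002,255],
  ],
)

```text
t: 3.83
tool_pos: [0.5338, 0.123, 0.0473]
ee_rot: [-0.346, 3.112, 0.003]
force: [2.6, 5.0, 1.0]
opening: 0.001
```

```bash
python3 go.py 37 19.5 46; python3 - <<'E'
from bench import vision
import cv2,pickle
w=vision.camera("wrist"); pickle.dump(w,open("c2.pkl","wb"))
cv2.imwrite("pics/w3.png",cv2.resize(w["frame"][80:320,40:360],None,fx=2,fy=2))
E
```

```text
t 3.8333 local mm 38.0 20.1 47.3 F(X,Y,z) 3.7 4.3 1.0 q [ 0.02  0.25  1.93  0.    0.95 -1.78]
turn [0.001  0.0106 0.0012]
[37.  19.5 46. ] shift [ 0.001  -0.0006  0.0013]
```

View pics/w3.png

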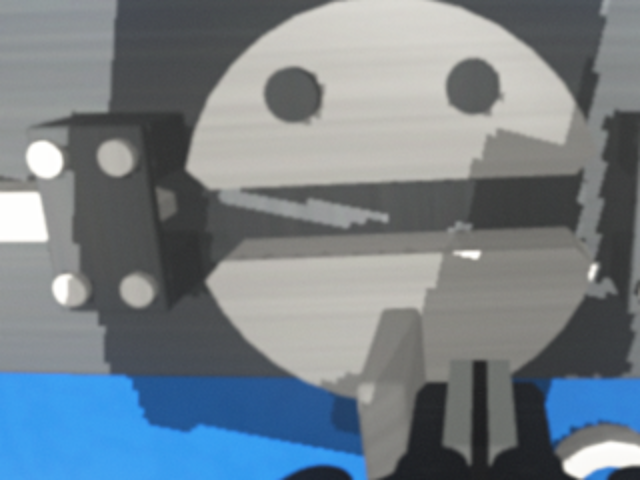

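The slot edge runs (215,188) to (578,175), about 2.6° from in line relative to the base edge. I'll nudge 1.5 mm further, back off and lift.

Call:
drive_tool(
  increments=[
    [0,0,0,0,-0.001,0.0,255],
    [0,0,0,0,-0.0022,0.0,255],
    [0,0,0,0,-0.0022,0.0,255],
    [0,0,0,0,0.004,0.0,255],
    [0,0,0,0,0.008,0.0,255],
    [0,0,0,0,0.008,-0.03,255],
    [0,0,0,0,0.008,-0.06,255],
    [0,0,0,0,0.008,-0.1,255],
    [0,0,0,0,0.008,-0.1,255],
  ],
)

```text
t: 4.63
tool_pos: [0.5355, 0.1308, 0.1558]
ee_rot: [-0.345, 3.098, 0.001]
force: [1.5, 0.4, 1.1]
opening: 0.001
```

```bash
python3 go.py 0 -268 147 0 -268 38; python3 - <<'E'
from bench import vision
import cv2,pickle
w=vision.camera("wrist"); t=vision.camera("top"); pickle.dump((w,t),open("c3.pkl","wb"))
cv2.imwrite("pics/w4.png",cv2.resize(w["frame"][60:320,0:400],None,fx=2,fy=2))
E
```

```text
t 4.6333 local mm 41.4 27.5 155.8 F(X,Y,z) 1.5 0.1 1.1 q [ 0.03  0.08  1.89  0.    1.15 -1.76]
turn [-0.0021  0.0242  0.0017]
[   0. -268.  147.] shift [ 0.0421 -0.2954  0.0084]
[   0. -268.   38.] shift [ 0.0448 -0.2951  0.1173]
```

View pics/w4.png

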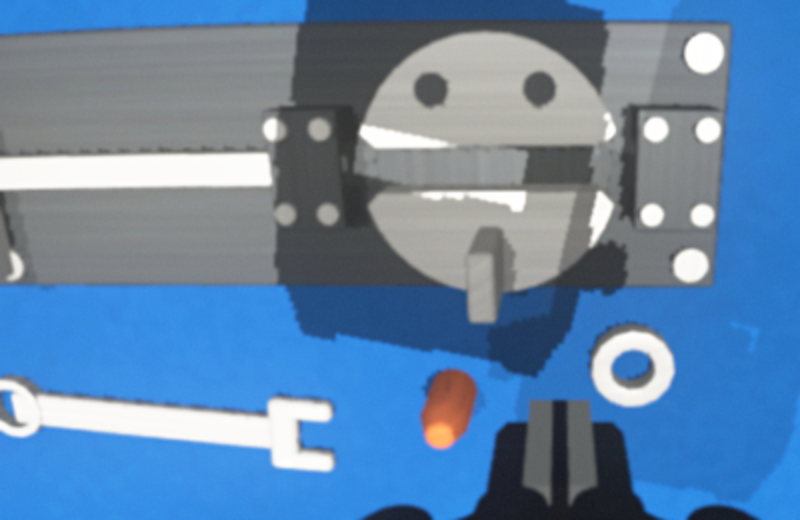

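The slot at (370–600, 146–188) is now parallel to the bar within about 1°, and nothing has moved. Next I'll go behind the end plate.

Call:
drive_tool(
  increments=[
    [0,0.024,0,0.01,-0.04,0.0,255],
    [0,0.024,0,0.02,-0.08,0.0,255],
    [0,0.024,0,0.042,-0.295,0.008,255],
    [0,0.024,0,0.042,-0.295,0.008,255],
    [0,0.024,0,0.042,-0.295,0.008,255],
    [0,0.024,0,0.042,-0.295,0.008,255],
    [0,0.024,0,0.042,-0.295,0.008,255],
    [0,0.024,0,0.042,-0.295,0.008,255],
    [0,0.024,0,0.042,-0.295,0.008,255],
    [0,0.024,0,0.042,-0.295,0.008,255],
    [0,0.024,0,0.042,-0.295,0.008,255],
  ],
)

```text
t: 5.65
tool_pos: [0.5554, -0.1646, 0.1402]
ee_rot: [0.349, -3.111, -0.0]
force: [-0.7, -0.5, 0.3]
opening: -0.003
```

```bash
python3 go.py 0 -268 80 0 -268 38
```

```text
t 5.65 local mm -3.7 -265.2 140.2 F(X,Y,z) -0.8 -0.3 0.3 q [-0.48  0.19  1.8  -0.01  1.16 -2.27]
turn [ 0.0014 -0.0106  0.0029]
[   0. -268.   80.] shift [-0.0043 -0.0029  0.0601]
[   0. -268.   38.] shift [-0.0048 -0.0029  0.1021]
```

Call:
drive_tool(
  increments=[
    [0,-0.01,0,-0.0045,-0.003,0.03,255],
    [0,-0.01,0,-0.0045,-0.003,0.06,255],
    [0,-0.01,0,-0.0045,-0.003,0.085,255],
    [0,-0.01,0,-0.0045,-0.003,0.1,255],
    [0,-0.01,0,-0.0045,-0.003,0.102,255],
    [0,-0.01,0,-0.0045,-0.003,0.102,255],
  ],
)

```text
t: 6.15
tool_pos: [0.5586, -0.1647, 0.0372]
ee_rot: [0.353, -3.119, -0.005]
force: [-0.6, 0.1, 0.2]
opening: -0.003
```

```bash
python3 go.py 0 -235 38 0 -180 38
```

```text
t 6.15 local mm -0.7 -265.9 37.2 F(X,Y,z) -0.6 0.2 0.2 q [-0.48  0.34  1.83  0.    0.97 -2.28]
turn [ 0.0032 -0.0027  0.005 ]
[   0. -235.   38.] shift [-0.0008  0.0309 -0.0007]
[   0. -180.   38.] shift [-0.0011  0.0859 -0.0006]
```

Call:
drive_tool(
  increments=[
    [0,0,0,-0.001,0.008,0,255],
    [0,0,0,-0.001,0.014,0,255],
    [0,0,0,-0.001,0.019,0,255],
    [0,0,0,-0.001,0.024,0,255],
    [0,0,0,-0.001,0.029,0,255],
    [0,0,0,-0.001,0.034,0,255],
    [0,0,0,-0.001,0.039,0,255],
    [0,0,0,-0.001,0.044,0,255],
    [0,0,0,-0.001,0.049,0,255],
    [0,0,0,-0.001,0.054,0,255],
    [0,0,0,-0.001,0.059,0,255],
    [0,0,0,-0.001,0.064,0,255],
  ],
)

```text
t: 7.15
tool_pos: [0.5458, -0.1018, 0.0378]
ee_rot: [0.353, -3.12, -0.004]
force: [2.1, -4.3, 2.9]
opening: 0.002
```

```bash
python3 go.py 0 -120 38 0 -108.5 38
```

```text
t 7.15 local mm 0.6 -201.8 37.8 F(X,Y,z) 1.1 -4.6 2.9 q [-0.39  0.29  1.9   0.    0.95 -2.19]
turn [ 0.0025 -0.0013  0.0047]
[   0. -120.   38.] shift [ 0.0002  0.0818 -0.    ]
[   0.  -108.5   38. ] shift [ 0.0001  0.0933 -0.    ]
```

The force is a normal 4.6 N of sliding, so I'll continue.

Call:
drive_tool(
  increments=[
    [0,0,0,0,0.006,0,255],
    [0,0,0,0,0.012,0,255],
    [0,0,0,0,0.018,0,255],
    [0,0,0,0,0.024,0,255],
    [0,0,0,0,0.03,0,255],
    [0,0,0,0,0.036,0,255],
    [0,0,0,0,0.042,0,255],
    [0,0,0,0,0.048,0,255],
    [0,0,0,0,0.053,0,255],
    [0,0,0,0,0.058,0,255],
    [0,0,0,0,0.063,0,255],
    [0,0,0,0,0.068,0,255],
    [0,0,0,0,0.073,0,255],
    [0,0,0,0,0.077,0,255],
    [0,0,0,0,0.081,0,255],
    [0,0,0,0,0.081,0,255],
  ],
)

```text
t: 8.48
tool_pos: [0.5269, -0.0216, 0.0375]
ee_rot: [0.353, -3.119, -0.005]
force: [1.2, -1.3, 0.4]
opening: -0.001
```

```bash
python3 go.py 0 -108.5 38
```

```text
t 8.4833 local mm -0.3 -119.4 37.5 F(X,Y,z) 0.9 -1.5 0.4 q [-0.26  0.23  1.97  0.    0.94 -2.06]
turn [ 0.0037 -0.0023  0.0054]
[   0.  -108.5   38. ] shift [-0.0003  0.0109 -0.0005]
```

Now the last part, in small steps until the force rises.

Call:
drive_tool(
  increments=[
    [0,0,0,0,0.002,0,255],
    [0,0,0,0,0.004,0,255],
    [0,0,0,0,0.006,0,255],
    [0,0,0,0,0.008,0,255],
    [0,0,0,0,0.01,0,255],
    [0,0,0,0,0.011,0,255],
    [0,0,0,0,0.011,0,255],
  ],
)

```text
t: 9.07
tool_pos: [0.5243, -0.0105, 0.0374]
ee_rot: [0.354, -3.119, -0.006]
force: [1.5, -1.8, 0.8]
opening: -0.002
```

Call:
drive_tool(
  increments=[
    [0,0,0,0,0.001,0,255],
    [0,0,0,0,0.002,0,255],
    [0,0,0,0,0.003,0,255],
    [0,0,0,0,0.003,0,255],
  ],
)

```text
t: 9.4
tool_pos: [0.5242, -0.0102, 0.0375]
ee_rot: [0.355, -3.119, 0.002]
force: [3.9, -14.0, -2.6]
opening: -0.0
```

```bash
python3 go.py 0 -108.5 38
```

```text
t 9.4 local mm -0.4 -107.7 37.5 F(X,Y,z) 0.8 -14.5 -2.6 q [-0.23  0.23  1.98 -0.    0.94 -2.03]
turn [-0.0012 -0.0022  0.0066]
[   0.  -108.5   38. ] shift [-0.0004 -0.0008 -0.0005]
```

The bar stopped hard at y = -107.7, where I expected the end stop (-108.5), and the force rose to 14 N. Now I'll back off, lift and check.

Call:
drive_tool(
  increments=[
    [0,0,0,0,-0.004,0,255],
    [0,0,0,0,-0.015,0,255],
    [0,0,0,0,-0.03,0,255],
    [0,0,0,0,-0.03,-0.03,255],
    [0,0,0,0,-0.03,-0.06,255],
    [0,0,0,0,-0.05,-0.12,255],
    [0,0,0,0,-0.1,-0.14,255],
    [0,0,0,0,-0.15,-0.14,255],
    [0,0,0,0,-0.15,-0.14,255],
    [0,0,0,0,-0.15,-0.14,255],
  ],
)

```text
t: 10.23
tool_pos: [0.5596, -0.1611, 0.1799]
ee_rot: [-0.349, 3.122, -0.006]
force: [0.5, -0.2, 1.5]
opening: -0.001
```

```bash
python3 - <<'E'
from bench import vision
import cv2,numpy as np
t=vision.camera("top")["frame"]; s=vision.camera("scene")["frame"]
m=np.zeros((600,800,3),np.uint8); m[:300,:]=cv2.resize(t[175:325,130:415],(800,300)) if 0 else 0
a=cv2.resize(t[150:330,240:415],(583,600),interpolation=2); m[:, :560]=a[:,:560]
b=cv2.resize(s[170:270,150:350],(240,120)); m[:120,560:]=b
cv2.imwrite("pics/f.png",m)
E
python3 go.py
```

```text
t 10.3333 local mm 0.1 -257.8 177.0 F(X,Y,z) 0.9 0.6 -0.7 q [-0.47  0.14  1.78 -0.    1.22 -2.26]
turn [ 0.0011 -0.0036  0.0047]
```

View pics/f.png

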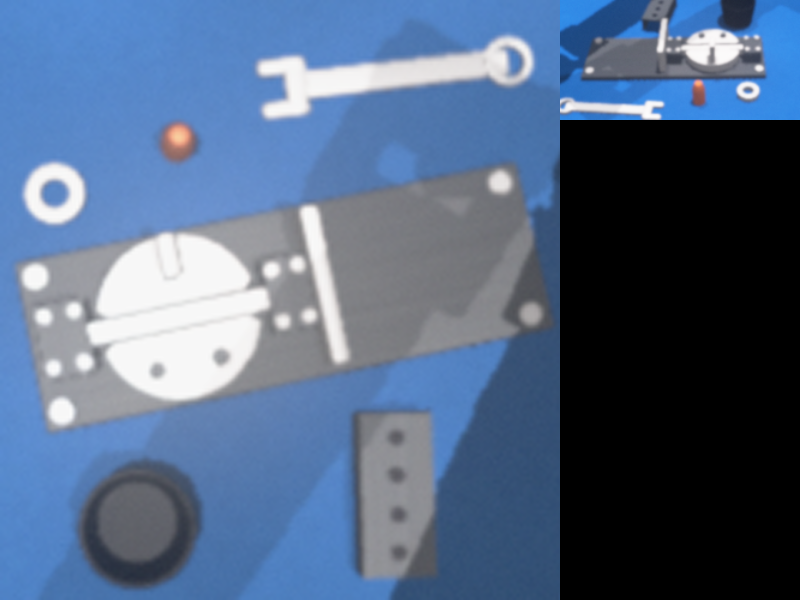

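The bar runs through the slot into the keeper (nose at (88,333)), and the plate (325,285) is at the guide block. I'll check the plate's distance numerically.

```bash
python3 - <<'E'
from h import *
t=pickle.load(open("c0.pkl","rb"))["top"]; O=np.array([.5011,.0950]); a=np.radians(12.62); Y=np.array([-np.sin(a),np.cos(a)])
f=lambda q:(world(t,np.array(q)/3.333+[239.6,149.6],.061)[:,:2]-O)@Y*1e3
print("front edge",f([[300.,208],[332,364]]),"rear",f([[318.,205],[348,360]]))
E
```

```text
front edge [-83.83343011 -82.52539877] rear [-94.89786932 -92.41728757]
```

The plate's front edge is at about -83 mm against the guide face at -84, so the bar is home. Signing off.

```bash
python3 -c "
from bench import job; print(job.sign_off())"
```

```text
the job is handed in; nothing more can be done
None
```

The jig is locked and handed in; sign-off gives no verdict, so the result rests on my own checks.

I pushed the paddle clockwise with the shut fingers, taking the disc from about 0.76 rad to about 0. I then pushed the end plate until the bar hit its stop.

**Last checks:**
- **Bar:** the force rose from about 5 N while sliding to about 14 N at the stop. The top view puts the plate's front edge at about -83 mm and the guide block's face is at -84 mm, so the bar is home within measuring error.
- **Disc:** the wrist view after the push showed the slot in line within about 1°. The final top view shows the bar through the slot and into the keeper.
- **Loose things:** those in the final views (cup, collar, welding tip, wrench and one bracket) looked unmoved. The bottle and the other bracket were outside the last crops, but the arm did not work near them.
- **Arm:** it was stopped clear of everything at the end, about 10 s into the 54 s allowed.

**One disagreement:** at the start I measured the plate's rear face at -226 mm, about 6 mm forward of where a fully-out bar should put it (-232 mm). I did not find out why. The end position is measured directly, so this does not affect it.

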